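# Gauge a milled neck block in the bench caliper

## Robot

A 6-joint arm with a two-finger parallel gripper is mounted at the origin on the work surface. World frame = base frame: x ahead of the robot, y to its left, z up, the work surface at z = 0. Lengths are in m, angles in rad, forces in N, time in s.
With the tool pointing down it reaches from about 0.325 to 0.925 m from the base axis. Payload 3.1 kg.
Tool frame: the origin (TCP) lies at the very end of the fingers, on their centre line; the grasp point (between the pads) lies 19 mm behind it; z points along the fingers, y is the line along which they close (so a half turn about z gives the same grasp; the last joint's range is limited). The gripper opens to 85 mm and grips with 20 to 120 N. Pads are 22 mm wide; open, the fingers measure 114 mm over their backs; the gripper's body (76 mm by 85 mm) begins 54 mm behind the grasp point. The pads swing forward as they close: fully open they stand 13 mm farther back than shut.
Start: joints at [-1.377, 0.217, 1.613, -0, 1.311, -0.112], TCP at [0.188, -0.596, 0.231] pointing down, gripper open.
Joint ranges: [-2.75, 2.75], [-0.78, 2.1], [0.31, 2.55], [-1.13, 4.27], [0.13, 2.63], [-2.58, 2.58]. Speed limits (rad/s): [2.79, 2.79, 3.14, 3.14, 3.14, 3.14].

## Interface

Orientations are given as a 3x3 rotation matrix whose columns are the frame's x, y, z axes.
In Python, from station import status, imaging, manip gives the robot as it stands.
- The arm moves only by the tool servo_tool, never from a script. Its argument "plan" is a list of rows, each a list of 7 numbers: the turn, a rotation vector about the tool's x, y, z in rad, then the shift along the tool's x, y, z in m, then the opening, from -1 (shut) to 1 (fully open). A call has exactly 8 rows; each row is the pose to reach, as a shift and turn from the pose commanded when the call began, along the tool's axes at that moment; what a row does not reach only later rows make up. A row lasts 1/8 s, in which the tool goes at most 62.5 mm and 10.7 degrees, less where a joint would pass 70% of its speed; a pose out of reach is approached as far as the arm can. A call with a gripper value outside its range is refused whole. The fingers move at their own pace and stop on an object; "grip_force" is the grip in N (left out, the last holds). Time passes only in rows, so rows that repeat a pose let the fingers close, or fill a call up. It gives the time, the measured TCP pose, the force, the opening and the grip force at its end, in the units of the state.
- status.sense(): the state, without advancing time (a new reading comes with each control period).
- imaging.capture(name): name is "side" or "top"; returns a dict with "image" (384x512x3 uint8, red, green, blue), "fov_y" (degrees; the focal length in pixels is half the picture's height over the tangent of half this angle, whatever the lens; pixels are square), "cx", "cy" (the principal point, pixels), "rvec" (rotation vector, rad) and "tvec" (3), from world to camera coordinates, as OpenCV has them. Camera axes: x right, y down, z forward; pixel columns grow to the right and rows downward; lengths in m; the calibration is good to about 2 mm. A picture is of the moment at which its call begins. There is no depth.
- manip.job_done(): hands the job in; it is judged then, once.
The state is a dict: "clock": time; "joint_pos": joint angles; "dq": joint speeds; "joint_efforts": joint torques, N m; "eef_pos": TCP position; "eef_rot": TCP orientation; "ft_force": force on the tool from outside, world axes, zero at the start; "torque": the same for the moment, N m; "width": finger opening in m; "finger_force": force on a finger pad.
Only numpy, scipy, OpenCV 4.12 (cv2) and the standard library are available. Lean on these libraries where they do the work, as an engineer would, in place of code of your own. Each camera call takes 0.05 s, during which the arm holds its last target. There are 200 camera calls.

## Task

Lift the milled aluminium block out of the wooden parts tray, lay it right way up on the cork mat and let go, then take it again by its narrow tongue and lay it flat on the caliper's bed, head between the jaws and its end face close up to the blue end stop, and let go. Then slide the orange-posted jaw gently shut on the head until the dial pointer stands in the green band (never ram it to the end of the red), and leave it closed there on its own. Leave the servo, jar and wheel where they are.

Things in the scene. Friction and masses are not known exactly. Their poses are not given: they have to be found in the camera images.
- block: Loose milled aluminium block, about 0.13 kg. Head 36 (x) x 30 (y) x 30 (z) mm with a small dark disc on its top; narrow tongue 16 wide (y) x 16 high, 64 long, from the head toward -x (x = -18 to -82 mm), underside flush with the head's. Origin: on the underside, beneath the head's centre; z up. Centre of mass 17 mm from the origin toward the tongue.
- tongue (a point): Middle of the block's tongue: 50 mm from the block's origin toward -x, 8 mm above the underside; axes as the block's.
- tray: Fixed wooden tray 136 (x -100 to +36) x 124 mm, floor 6 mm, walls to 42 mm. Origin on the table beneath the block's origin; the block lies in it within 3 mm of there, axes parallel. 41 mm of free room beside each flank (y) of the head; the head's end is 4 mm from a wall and the tongue lies in a slot with walls 6 mm beside it and 20 mm above it: it can only be taken across the head.
- mat: Fixed cork put-down mat, 140 x 140 mm, 4 mm thick. Origin: centre of its underside, on the table.
- gauge: Fixed bench caliper gauge on a plywood foot, 100 (x) x 270 (y) x 12 mm. The jaws slide along its y axis on a steel rail. Origin on the table beneath point bed; z up; at yaw 0 its x points away from the robot. Blue dial housing at +y, top 88 mm over the table.
- bed (a point): Point on the flat bed, 45 mm over the table, axes as the gauge's. The block's origin belongs at x = 0 here, head to +x, tongue overhanging to -x. Bed: x -34 to +18, y -50 to +25 mm. Blue end stop: face at x = +18, 30 mm high. Resting anvil's face: y = +20; sliding jaw's face: y = 20 mm minus joint jaw. Jaws: 26 mm wide (x), 32 mm high, so fingers do not fit beside the head.
- jaw (a joint): Sliding jaw: its value is the gap (m) from its face to the resting anvil's face; 0 to 0.056, smaller = more closed (moves toward gauge +y). Stiff slide, 12 N friction: it stays where it is left.
- post_top (a point): Centre of the top of the orange post on the sliding jaw, 117 mm above the table. Post 20 (x) x 16 (y) mm, upright, 58 mm tall below this point; its axis is 38 mm behind the jaw's face. Above 77 mm over the table nothing stands beside it.
- anvil (a joint): Sprung anvil: how far (m) it is pushed in toward gauge +y; 0 at rest, end at 0.009. Spring 1.5 N per mm. Green band = 0.002 to 0.006, aim for 0.004; 0.008 and more is the end of the red.
- dial (a point): Centre of the white dial face (28 mm radius), 84 mm over the table, axes as the gauge's. Its black pointer rests along gauge -x and turns counter-clockwise (from above) 20 degrees per mm that the anvil is pushed in. Printed ring: yellow 0 to 2 mm, green 2 to 6 mm, red 6 to 8.4 mm.
- servo: Bystander: black servo motor 54 x 20 x 43 mm, loose. Origin at its underside.
- jar: Bystander: amber jar with red cap, 60 mm across, 75 mm high, loose. Origin at its underside.
- wheel: Bystander: black rubber wheel with orange disc lying flat, 60 mm across, 27 mm high, loose. Origin at its underside.

How it is judged:
By the outcome, as a careful person would: the job done as asked, in the order asked, and still so for the second after the job is handed in, with the robot touching nothing.
It also fails if it takes over 72 s, if anything falls off the work surface, if the arm or the gripper's body presses on something with over 40 N, if the wrist force passes 120 N, or if a joint passes its speed limit or range.

## Working session

There is one attempt and no reset: what is moved stays moved. The work goes in short steps, Python scripts to look and compute and a tool call to move; the robot and the scene stay as the last step left them, time stands still between calls to the robot, and variables do not carry over. Pictures are saved under pics/ and viewed, at most 10 in all, crops included, and the job is handed in when it is done.

Besides the shell and the picture viewer there is one more tool, called after ">>>" as name(argument=value, ...) on one line, values as JSON. servo_tool: Moves the arm, as the interface text tells. Its arguments: {"type":"object","properties":{"plan":{"type":"array"},"grip_force":{"type":"number"}},"required":["plan"]}

```bash
mkdir -p pics; cat > h.py <<'E'
import numpy as np, cv2
from station import status, imaging, manip
def cap(n,save=None):
    c=imaging.capture(n)
    if save: cv2.imwrite('pics/'+save,c['image'][:,:,::-1])
    return c
def K(c):
    f=192/np.tan(np.radians(c['fov_y'])/2); return np.array([[f,0,c['cx']],[0,f,c['cy']],[0,0,1]])
def ray(c,u,v,z):
    R=cv2.Rodrigues(np.array(c['rvec'],float))[0]; t=np.array(c['tvec'],float)
    o=-R.T@t; d=R.T@np.linalg.inv(K(c))@[u,v,1]; return o+d*(z-o[2])/d[2]
def proj(c,p):
    return cv2.projectPoints(np.array(p,float).reshape(-1,3),np.array(c['rvec'],float),np.array(c['tvec'],float),K(c),None)[0].reshape(-1,2)
E
python3 - <<'E'
from h import *
for n in('top','side'):
    c=cap(n); cv2.imwrite(f'pics/{n}0.png',cv2.resize(c['image'][:,:,::-1],(800,600),interpolation=cv2.INTER_CUBIC))
    R=cv2.Rodrigues(np.array(c['rvec'],float))[0];print({k:v for k,v in c.items() if k!='image'},-R.T@np.array(c['tvec']))
s=status.sense();print(s)
E
```

```text
{'fov_y': 42.605704871335284, 'cx': 259.8617115481405, 'cy': 193.146301187338, 'rvec': array([ 2.13230953, -2.16741639,  0.15107119]), 'tvec': array([0.02705043, 0.5983757 , 1.35864679])} [0.40468947 0.02063554 1.42846313]
{'fov_y': 45.13523594443181, 'cx': 250.25692847307917, 'cy': 188.89316471577027, 'rvec': array([ 0.43107481, -2.79535608,  1.11074097]), 'tvec': array([0.58150736, 0.17970156, 1.23827085])} [0.35001488 0.86113945 1.01965023]
{'clock': 0.1, 'joint_pos': array([-1.37716866e+00,  2.17700918e-01,  1.61480932e+00,  3.86770190e-06,
        1.31130939e+00, -1.12197262e-01]), 'dq': array([-0.00055345, -0.00252672, -0.00165657,  0.00180668,  0.00214995,
       -0.00103847]), 'joint_efforts': array([-6.81260572e-04, -3.98074079e+01, -3.04970098e+01, -1.62586207e-04,
        4.26586616e-03,  4.07663279e-06]), 'eef_pos': array([ 0.18805307, -0.59524843,  0.23006647]), 'eef_rot': array([[ 9.53599262e-01,  3.01078507e-01, -4.24844618e-04],
       [ 3.01078700e-01, -9.53596790e-01,  2.18606985e-03],
       [ 2.53048182e-04, -2.21254626e-03, -9.99997520e-01]]), 'ft_force': array([ 0.09035638, -0.57368692,  0.40282857]), 'torque': array([ 0.00522355,  0.02828863, -0.0222375 ]), 'finger_force': 0.0, 'width': 0.08537885154675463}
```

View pics/top0.png

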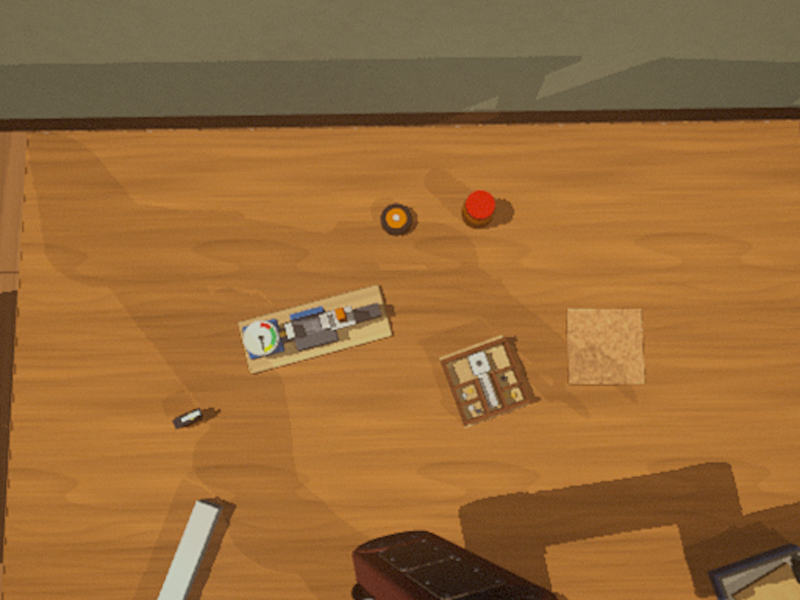

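View pics/side0.png

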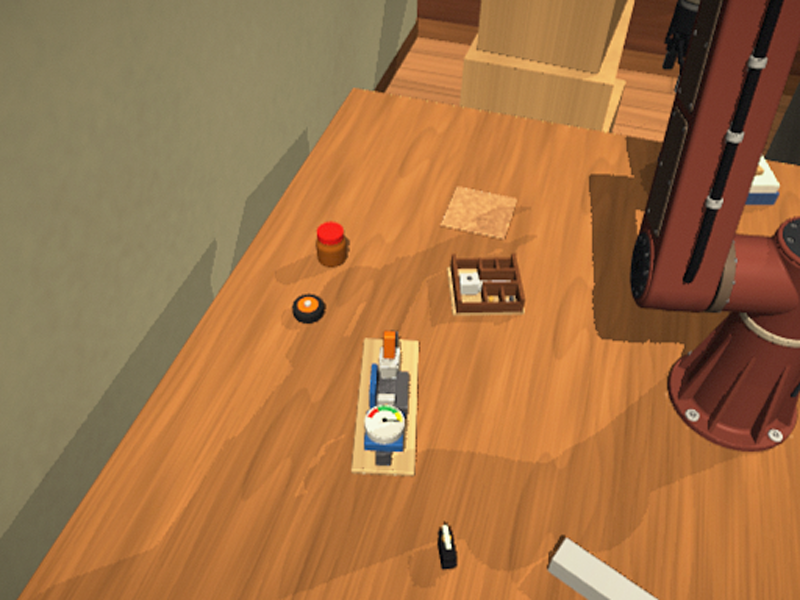

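The top view shows the tray with the block head at about (480,362) and its tongue pointing down to (490,405). The mat is centred at (606,346). The gauge foot's corners are at (380,286), (392,334), (249,374) and (239,322). Next I'll enlarge the tray and gauge.

```bash
python3 - <<'E'
from h import *
c=cap('top')
im=c['image'][:,:,::-1]
a=cv2.resize(im[175:245,150:255],None,fx=5.7,fy=5.7,interpolation=cv2.INTER_CUBIC) #gauge
b=cv2.resize(im[210:277,275:350],None,fx=3,fy=3,interpolation=cv2.INTER_CUBIC)
o=np.zeros((600,600,3),np.uint8);o[:a.shape[0],:a.shape[1]]=a[:,:600];o[399:399+b.shape[0],:b.shape[1]]=b
cv2.imwrite('pics/c1.png',o)
s=.64
for n,p,z in [('mat',[(567.5,309),(644,309),(644,384.5),(568,384.5)],.004),('foot',[(380,286),(392,334),(249,374),(239,322)],.012),('tray',[(440,360),(513,336),(537,399),(466,426)],.042)]:
    q=np.array([ray(c,u*s,v*s,z) for u,v in p]);print(n,q[:,:2].round(4).tolist(),q.mean(0).round(4))
E
```

```text
mat [[0.5855, -0.284], [0.5832, -0.4269], [0.443, -0.4186], [0.4453, -0.2786]] [ 0.5143 -0.352   0.004 ]
foot [[0.6334, 0.0653], [0.5432, 0.0441], [0.4738, 0.3075], [0.5701, 0.3272]] [0.5551 0.186  0.012 ]
tray [[0.4919, -0.0421], [0.5331, -0.1751], [0.4194, -0.214], [0.3738, -0.0858]] [ 0.4545 -0.1293  0.042 ]
```

View pics/c1.png

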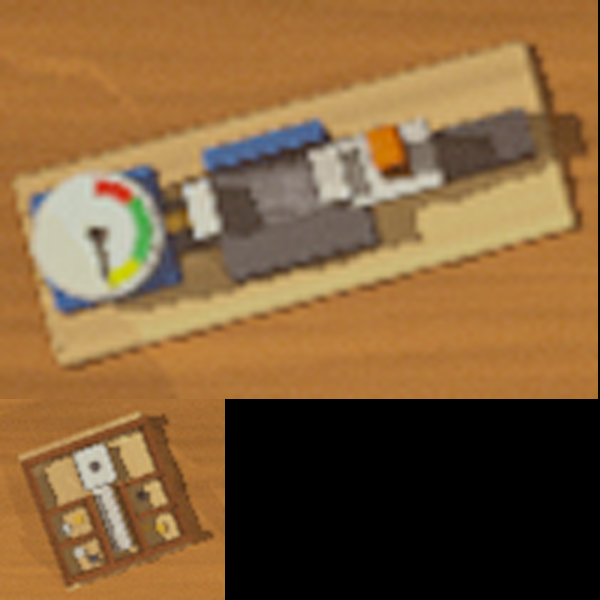

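The enlarged crop shows the dial at the left, at gauge +y, with its hub at (97,233). The post top is at about (384,142). The foot corners are at (525,42), (577,228), (62,366) and (12,183). In the lower inset the block's disc is at (95,467) and its tongue end at (128,550).

```bash
python3 - <<'E'
from h import *
c=cap('top')
g=lambda u,v,z: ray(c,u/5.7+150-.4,v/5.7+175-.4,z)[:2]
b=lambda u,v,z: ray(c,u/3+275-.3,(v-399)/3+210-.3,z)[:2]
F=np.array([g(525,42,.012),g(577,228,.012),g(62,366,.012),g(12,183,.012)])
print('foot',F.round(4).tolist(),F.mean(0))
ang=lambda d:np.arctan2(d[1],d[0])
print('gyaw',ang(F[0]-F[1]),ang(F[3]-F[2]),ang(F[3]-F[0])-np.pi/2,ang(F[2]-F[1])-np.pi/2)
d=g(97,233,.084);p=g(384,142,.117);print('dial',d,'post',p,ang(d-p)-np.pi/2,np.linalg.norm(d-p))
# bed stop line: blue top edge face
h=b(95,467,.036);t=b(128,550,.022);print('head',h,'tend',t,'yaw',ang(h-t),np.linalg.norm(h-t))
H=[b(u,v,.036) for u,v in[(75,455),(104,444),(117,478),(87,489)]];print(np.mean(H,0),ang(H[0]-H[3]),ang(H[1]-H[2]))
E
```

```text
foot [[0.6366, 0.0696], [0.5408, 0.0443], [0.4753, 0.3043], [0.5684, 0.3308]] [0.55528504 0.18723744]
gyaw 0.25769244603567687 0.2770123239594969 0.2555911072340411 0.24656215117264857
dial [0.53521542 0.27381287] post [0.57282137 0.13287539] 0.2607522358099057 0.14586836197389275
head [ 0.48555928 -0.11222874] tend [ 0.40768868 -0.14239527] yaw 0.36959126827465655 0.08350957939451228
[ 0.48604579 -0.11294719] 0.3130346754856769 0.33639571170581134
```

>>> servo_tool(plan=[[0,0,-0.03,0.054,-0.046,0.0,0.3],[0,0,-0.03,0.107,-0.093,0.01,0.3],[0,0,-0.03,0.161,-0.139,0.03,0.3],[0,0,-0.03,0.215,-0.185,0.05,0.3],[0,0,-0.03,0.268,-0.231,0.07,0.3],[0,0,-0.03,0.322,-0.278,0.08,0.3],[0,0,-0.03,0.376,-0.324,0.085,0.3],[0,0,-0.03,0.429,-0.37,0.09,0.3]], grip_force=60)

```text
clock: 1.2
eef_pos: [0.4469, -0.1764, 0.1485]
eef_rot: [[0.944, 0.329, 0.0], [0.329, -0.944, -0.0], [0.0, 0.0, -1.0]]
ft_force: [0.8, -0.1, 0.4]
width: 0.0553
finger_force: 0.0
```

```bash
cat >> h.py <<'E'
def go(x,y,z,yaw):
    s=status.sense(); R=np.array(s['eef_rot']); p=np.array(s['eef_pos'])
    cy,sy=np.cos(yaw),np.sin(yaw)
    T=np.array([[cy,sy,0],[sy,-cy,0],[0,0,-1.]])
    r=cv2.Rodrigues(R.T@T)[0].ravel()
    print('t',round(s['clock'],2),'at',p.round(4),'yaw',round(np.arctan2(R[1,0],R[0,0]),4),'F',np.round(s['ft_force'],1),'w',round(s['width'],4),'| turn',r.round(4),'shift',(R.T@(np.array([x,y,z])-p)).round(4))
E
python3 - <<'E'
from h import *
go(.486,-.1125,.06,.33)
c=cap('top');im=c['image'][:,:,::-1]
s=cap('side');ims=s['image'][:,:,::-1]
a=cv2.resize(im[195:285,265:365],None,fx=4,fy=4,interpolation=cv2.INTER_CUBIC)
b=cv2.resize(ims[145:235,265:365],None,fx=4,fy=4,interpolation=cv2.INTER_CUBIC)
cv2.imwrite('pics/c2.png',np.hstack([a,b]))
E
```

```text
t 1.2 at [ 0.4469 -0.1764  0.1485] yaw 0.3355 F [ 0.8 -0.1  0.4] w 0.0553 | turn [ 0.0003 -0.0002  0.0055] shift [ 0.0579 -0.0475  0.0884]
```

View pics/c2.png

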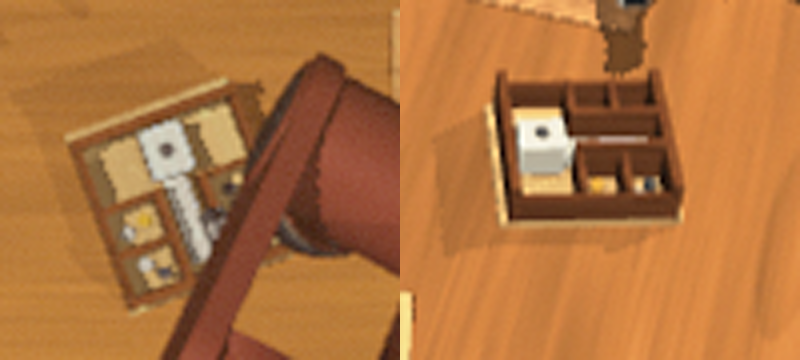

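The top crop (left) shows the disc at (167,150) and the side crop (right) shows it at (543,132). The arm is still short of the head.

```bash
python3 - <<'E'
from h import *
s=cap('side');c=cap('top')
a=ray(s,265+143/4-.4,145+132/4-.4,.036);b=ray(c,265+167/4-.4,195+150/4-.4,.036);print(a,b)
go(.486,-.1125,.06,.33)
E
```

```text
[ 0.488303   -0.11552592  0.036     ] [ 0.4863119  -0.11220381  0.036     ]
t 1.4 at [ 0.4465 -0.1771  0.1485] yaw 0.3394 F [-0.5 -0.6 -0.4] w 0.0554 | turn [-0.0001  0.0008  0.0094] shift [ 0.0589 -0.0477  0.0884]
```

>>> servo_tool(plan=[[0,0,0.005,0.03,-0.023,0.02,0.3],[0,0,0.005,0.06,-0.046,0.045,0.3],[0,0,0.005,0.06,-0.046,0.065,0.3],[0,0,0.005,0.06,-0.046,0.085,0.3],[0,0,0.005,0.06,-0.046,0.105,0.3],[0,0,0.005,0.06,-0.046,0.12,0.3],[0,0,0.005,0.06,-0.046,0.132,0.3],[0,0,0.005,0.06,-0.046,0.138,0.3]])

```text
clock: 2.4
eef_pos: [0.4875, -0.1155, 0.0102]
eef_rot: [[0.946, 0.324, -0.001], [0.324, -0.946, 0.0], [-0.0, -0.0, -1.0]]
ft_force: [-0.0, -0.1, -0.1]
width: 0.0554
finger_force: 0.0
```

```bash
python3 - <<'E'
from h import *
go(.487,-.1135,.008,.335)
E
```

```text
t 2.4 at [ 0.4875 -0.1155  0.0102] yaw 0.33 F [-0.  -0.1 -0.1] w 0.0554 | turn [-0.0003  0.0005 -0.005 ] shift [ 0.0002 -0.0021  0.0022]
```

Now close gently, with a final descent of 1 mm.

>>> servo_tool(plan=[[0,0,0,0,-0.001,0.001,0.0],[0,0,0,0,-0.001,0.001,-0.2],[0,0,0,0,-0.001,0.001,-0.5],[0,0,0,0,-0.001,0.001,-0.6],[0,0,0,0,-0.001,0.001,-0.6],[0,0,0,0,-0.001,0.001,-0.6],[0,0,0,0,-0.001,0.001,-0.6],[0,0,0,0,-0.001,0.001,-0.6]], grip_force=60)

```text
clock: 3.4
eef_pos: [0.4883, -0.1142, 0.0105]
eef_rot: [[0.946, 0.325, 0.001], [0.325, -0.946, -0.0], [0.001, 0.001, -1.0]]
ft_force: [-0.5, 1.9, 5.4]
width: 0.0293
finger_force: 59.7
```

>>> servo_tool(plan=[[0,0,0,0,0,-0.005,-0.6],[0,0,0,0,0,-0.015,-0.6],[0,0,0,0,0,-0.035,-0.6],[0,0,0,0,0,-0.06,-0.6],[0,0,0,0,0,-0.085,-0.6],[0,0,0,-0.002,0.02,-0.1,-0.6],[0,0,0,-0.006,0.06,-0.1,-0.6],[0,0,0,-0.01,0.1,-0.1,-0.6]])

```text
clock: 4.4
eef_pos: [0.5107, -0.2138, 0.1101]
eef_rot: [[0.946, 0.325, 0.0], [0.325, -0.946, -0.001], [0.0, 0.001, -1.0]]
ft_force: [-0.3, 0.6, -1.3]
width: 0.0293
finger_force: 59.0
```

```bash
python3 - <<'E'
from h import *
cap('side','s3.png')
go(.542,-.342,.0085,.33)
E
```

```text
t 4.45 at [ 0.5124 -0.2193  0.1109] yaw 0.3291 F [ 2.5 -4.8 -0.6] w 0.0289 | turn [ 0.0074 -0.0013 -0.0009] shift [-0.0118  0.1249  0.1033]
```

View pics/s3.png

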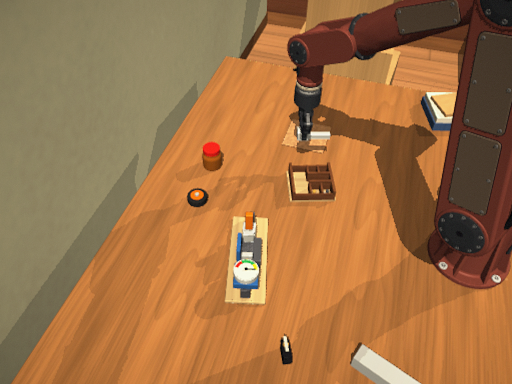

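The block is held level at about (305,133) with its tongue to the right, and the tray is empty. Now over the mat and down.

>>> servo_tool(plan=[[0,0,0,-0.004,0.045,0,-0.6],[0,0,0,-0.008,0.09,0.01,-0.6],[0,0,0,-0.011,0.124,0.03,-0.6],[0,0,0,-0.011,0.124,0.055,-0.6],[0,0,0,-0.011,0.124,0.075,-0.6],[0,0,0,-0.011,0.124,0.09,-0.6],[0,0,0,-0.011,0.124,0.097,-0.6],[0,0,0,-0.011,0.124,0.099,-0.6]])

```text
clock: 5.45
eef_pos: [0.5404, -0.3324, 0.0106]
eef_rot: [[0.946, 0.325, -0.0], [0.325, -0.946, 0.0], [-0.0, -0.0, -1.0]]
ft_force: [1.0, -0.9, -1.8]
width: 0.0287
finger_force: 59.5
```

```bash
python3 - <<'E'
from h import *
go(.542,-.342,.0085,.33)
E
```

```text
t 5.45 at [ 0.5404 -0.3324  0.0106] yaw 0.3314 F [ 1.  -0.9 -1.8] w 0.0287 | turn [-0.0001  0.0001  0.0014] shift [-0.0016  0.0096  0.0021]
```

>>> servo_tool(plan=[[0,0,0,0,0,0.001,-0.6],[0,0,0,0,0,0.002,-0.6],[0,0,0,0,0,0.0022,-0.6],[0,0,0,0,0,0.0022,-0.3],[0,0,0,0,0,0.0022,-0.1],[0,0,0,0,0,0.0022,0.2],[0,0,0,0,0,0.0022,0.2],[0,0,0,0,0,0.0022,0.2]])

```text
clock: 6.45
eef_pos: [0.5404, -0.3328, 0.0086]
eef_rot: [[0.946, 0.325, 0.0], [0.325, -0.946, -0.0], [0.0, 0.0, -1.0]]
ft_force: [-0.3, -0.5, -0.3]
width: 0.0511
finger_force: 0.0
```

>>> servo_tool(plan=[[0,0,0,0,0,-0.01,0.2],[0,0,0,0,0,-0.03,0.2],[0,0,0,0,0,-0.055,0.2],[0,0,0,-0.02,0,-0.065,0.2],[0,0,0,-0.05,0,-0.065,0],[0,0,0,-0.05,0,-0.065,0],[0,0,0,-0.05,0,-0.065,0],[0,0,0,-0.05,0,-0.065,0]])

```text
clock: 7.45
eef_pos: [0.4934, -0.3489, 0.0736]
eef_rot: [[0.946, 0.325, 0.0], [0.325, -0.946, 0.0], [0.0, 0.0, -1.0]]
ft_force: [0.1, -0.1, 0.1]
width: 0.0424
finger_force: 0.0
```

```bash
python3 - <<'E'
from h import *
c=cap('top');s=cap('side')
im=c['image'][:,:,::-1];ims=s['image'][:,:,::-1]
a=cv2.resize(im[175:265,350:450],None,fx=4,fy=4,interpolation=cv2.INTER_CUBIC)
b=cv2.resize(ims[90:180,260:360],None,fx=4,fy=4,interpolation=cv2.INTER_CUBIC)
g=cv2.resize(ims[205:275,220:300],None,fx=4,fy=4,interpolation=cv2.INTER_CUBIC)
g2=cv2.resize(im[175:235,155:255],None,fx=4,fy=4,interpolation=cv2.INTER_CUBIC)
o=np.zeros((600,800,3),np.uint8);o[:360,:400]=a;o[:360,400:]=b;o[360:600,:400]=g2;o[360:600,400:720]=g[:240]
cv2.imwrite('pics/c4.png',o)
go(.4931,-.35,.0075,.33)
E
```

```text
t 7.55 at [ 0.4935 -0.3488  0.0734] yaw 0.3314 F [-0.2 -0.1 -0.4] w 0.0428 | turn [-0.0001 -0.0001  0.0014] shift [-0.0008  0.001   0.0659]
```

View pics/c4.png

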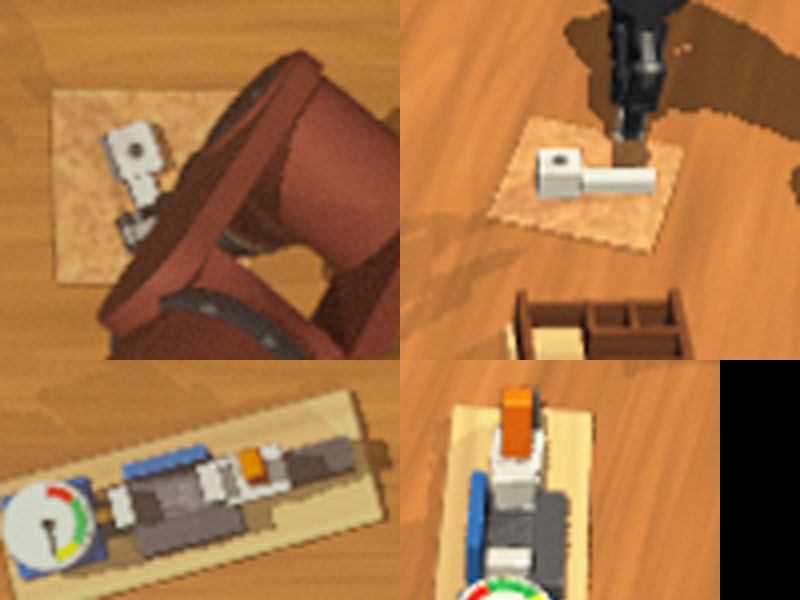

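The block sits upright on the mat: disc at (136,150) in the top crop, (560,160) in the side crop, tongue free. In the gauge crop the anvil face is near (133,505), the jaw face near (198,482), the bed's lower corners are at about (143,555) and (243,525), and the pointer is at rest.

```bash
python3 - <<'E'
from h import *
c=cap('top');s=cap('side')
d=ray(c,350+136/4-.4,175+150/4-.4,.034)[:2];e=ray(s,260+160/4-.4,90+160/4-.4,.034)[:2];print('disc',d,e)
g=lambda u,v,z: ray(c,u/4+155-.4,(v-360)/4+175-.4,z)[:2]
w=.256;X=np.array([np.cos(w),np.sin(w)]);Y=np.array([-X[1],X[0]])
dial=g(48,525,.084);post=g(249,462,.117)
ps=ray(s,220+117/4-.4,205+(391-360)/4-.4,.117)[:2]
print('dial',dial,'post',post,'post side',ps)
for n,p in dict(dial=dial,post=post,poss=ps,anvil=g(133,505,.077),jaw=g(198,482,.077),b1=g(143,555,.045),b2=g(243,525,.045)).items():
    print(n,'X',(p@X).round(4),'Y',(p@Y).round(4))
E
```

```text
disc [ 0.53963545 -0.33377338] [ 0.5420901  -0.33681705]
dial [0.53419119 0.27385077] post [0.57123645 0.13319999] post side [0.57423875 0.12759626]
dial X 0.5861 Y 0.1297
post X 0.5863 Y -0.0158
poss X 0.5878 Y -0.022
anvil X 0.5848 Y 0.071
jaw X 0.5882 Y 0.0237
b1 X 0.5531 Y 0.0766
b2 X 0.5547 Y 0.0035
```

>>> servo_tool(plan=[[0,0,0,-0.001,0.001,0.02,0],[0,0,0,-0.001,0.001,0.04,0],[0,0,0,-0.001,0.001,0.055,0],[0,0,0,-0.001,0.001,0.064,0],[0,0,0,-0.001,0.001,0.066,-0.2],[0,0,0,-0.001,0.001,0.0665,-0.5],[0,0,0,-0.001,0.001,0.0665,-0.8],[0,0,0,-0.001,0.001,0.0665,-0.8]], grip_force=80)

```text
clock: 8.65
eef_pos: [0.493, -0.3507, 0.0079]
eef_rot: [[0.946, 0.325, 0.001], [0.325, -0.946, -0.001], [0.001, 0.001, -1.0]]
ft_force: [0.7, 0.8, 0.9]
width: 0.0136
finger_force: 80.2
```

>>> servo_tool(plan=[[0,0,0,0,0,0,-0.9],[0,0,0,0,0,0,-0.9],[0,0,0,0,0,0,-0.9],[0,0,0,0,0,-0.005,-0.9],[0,0,0,0,0,-0.02,-0.9],[0,0,0,0,0,-0.05,-0.9],[0,0,0,0,0,-0.08,-0.9],[0,0,0,0,0,-0.11,-0.9]])

```text
clock: 9.65
eef_pos: [0.4922, -0.35, 0.1184]
eef_rot: [[0.946, 0.325, -0.0], [0.325, -0.946, 0.0], [-0.0, -0.0, -1.0]]
ft_force: [0.2, -0.1, -1.8]
width: 0.0136
finger_force: 79.9
```

```bash
python3 - <<'E'
from h import *
w=.256;X=np.array([np.cos(w),np.sin(w)]);Y=np.array([-X[1],X[0]]);B=.5866*X+.052*Y
t=B-.062*X-.003*Y
print(t);go(t[0],t[1],.117,w)
E
```

```text
[0.49509615 0.18023863]
t 9.65 at [ 0.4922 -0.35    0.1184] yaw 0.3309 F [ 0.2 -0.1 -1.8] w 0.0136 | turn [-0.0002  0.0002  0.0749] shift [ 0.175  -0.5005  0.0015]
```

>>> servo_tool(plan=[[0,0,0.01,0.01,-0.03,-0.03,-0.9],[0,0,0.03,0.03,-0.085,-0.05,-0.9],[0,0,0.05,0.049,-0.14,-0.05,-0.9],[0,0,0.075,0.068,-0.195,-0.05,-0.9],[0,0,0.075,0.087,-0.25,-0.05,-0.9],[0,0,0.075,0.107,-0.305,-0.05,-0.9],[0,0,0.075,0.126,-0.36,-0.05,-0.9],[0,0,0.075,0.145,-0.415,-0.05,-0.9]])

```text
clock: 10.65
eef_pos: [0.4943, 0.0912, 0.1678]
eef_rot: [[0.967, 0.253, 0.001], [0.253, -0.967, -0.0], [0.001, 0.0, -1.0]]
ft_force: [1.5, -0.3, -2.1]
width: 0.0135
finger_force: 79.9
```

```bash
python3 - <<'E'
from h import *
go(.4951,.1802,.117,.256)
E
```

```text
t 10.65 at [0.4943 0.0912 0.1678] yaw 0.2558 F [ 1.5 -0.3 -2.1] w 0.0135 | turn [ 0.0002 -0.0009 -0.0002] shift [ 0.0232 -0.0859  0.0508]
```

>>> servo_tool(plan=[[0,0,0,0.011,-0.042,0,-0.9],[0,0,0,0.022,-0.082,0,-0.9],[0,0,0,0.023,-0.086,0.02,-0.9],[0,0,0,0.023,-0.086,0.045,-0.9],[0,0,0,0.023,-0.086,0.065,-0.9],[0,0,0,0.023,-0.086,0.07,-0.9],[0,0,0,0.023,-0.086,0.07,-0.9],[0,0,0,0.023,-0.086,0.07,-0.9]])

```text
clock: 11.65
eef_pos: [0.4963, 0.1785, 0.0984]
eef_rot: [[0.967, 0.253, 0.002], [0.253, -0.967, 0.001], [0.002, 0.0, -1.0]]
ft_force: [1.2, -1.2, -0.4]
width: 0.0138
finger_force: 79.8
```

```bash
python3 - <<'E'
from h import *
go(.4951,.1802,.0977,.256)
c=cap('top');s=cap('side')
im=c['image'][:,:,::-1];ims=s['image'][:,:,::-1]
a=cv2.resize(im[175:255,155:255],None,fx=5,fy=5,interpolation=cv2.INTER_CUBIC)
b=cv2.resize(ims[200:300,225:285],None,fx=5,fy=5,interpolation=cv2.INTER_CUBIC)
o=np.zeros((500,800,3),np.uint8);o[:400,:500]=a;o[:,500:]=b
cv2.imwrite('pics/c5.png',o)
E
```

```text
t 11.65 at [0.4963 0.1785 0.0984] yaw 0.2556 F [ 1.2 -1.2 -0.4] w 0.0138 | turn [ 0.0001 -0.0023 -0.0004] shift [-0.0007 -0.0019  0.0007]
```

View pics/c5.png

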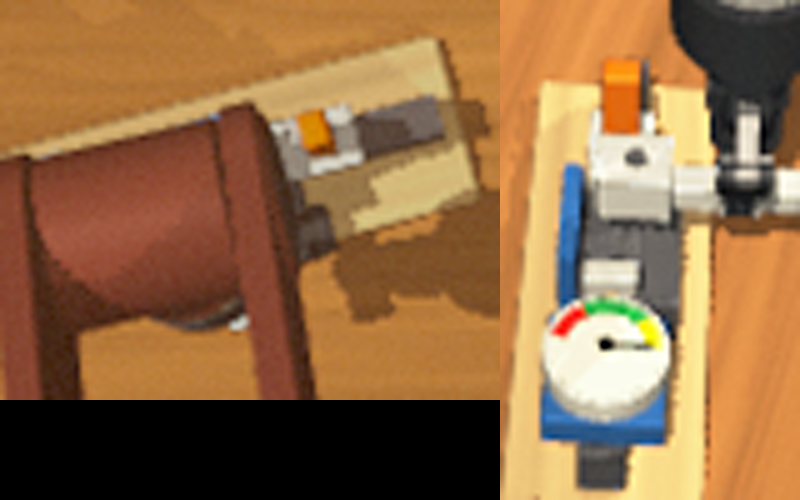

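Side crop: the block is level over the bed with its disc at (637,157). The post top is at about (622,72), the anvil's front top edge is near (612,262) and the dial hub is at (605,344). The top view is hidden by the arm.

```bash
python3 - <<'E'
from h import *
s=cap('side')
w=.256;X=np.array([np.cos(w),np.sin(w)]);Y=np.array([-X[1],X[0]])
g=lambda u,v,z: ray(s,225+(u-500)/5-.4,200+v/5-.4,z)[:2]
p=np.array(status.sense()['eef_pos'][:2]);print('tcp',p@X,p@Y)
for n,a in dict(disc=(637,157,.125),post=(622,72,.117),dial=(605,344,.084),anv=(612,262,.077),stopfacetop=(582,168,.075),stopfront=(575,300,.075)).items():
    q=g(*a);print(n,(q@X).round(4),(q@Y).round(4))
E
```

```text
tcp 0.5250575850401585 0.047054577024760076
disc 0.5769 0.0442
post 0.5872 -0.0165
dial 0.5882 0.126
anv 0.5875 0.0732
stopfacetop 0.6061 0.0137
stopfront 0.6046 0.0954
```

>>> servo_tool(plan=[[0,0.001,0,0.004,-0.001,0,-0.9],[0,0.001,0,0.008,-0.0015,0.005,-0.9],[0,0.001,0,0.008,-0.0015,0.015,-0.9],[0,0.001,0,0.008,-0.0015,0.025,-0.9],[0,0.001,0,0.008,-0.0015,0.035,-0.9],[0,0.001,0,0.008,-0.0015,0.042,-0.9],[0,0.001,0,0.008,-0.0015,0.046,-0.9],[0,0.001,0,0.008,-0.0015,0.047,-0.9]])

```text
clock: 12.8
eef_pos: [0.5026, 0.1818, 0.0498]
eef_rot: [[0.967, 0.253, 0.001], [0.253, -0.967, 0.0], [0.001, -0.0, -1.0]]
ft_force: [-0.0, -0.3, -0.8]
width: 0.0134
finger_force: 79.9
```

```bash
python3 - <<'E'
from h import *
go(.5,.18,.049,.256)
p=np.array(status.sense()['eef_pos'][:2]);w=.256;X=np.array([np.cos(w),np.sin(w)]);Y=np.array([-X[1],X[0]]);print(p@X,p@Y)
s=cap('side');ims=s['image'][:,:,::-1]
cv2.imwrite('pics/c6.png',cv2.resize(ims[200:280,225:305],None,fx=7,fy=7,interpolation=cv2.INTER_CUBIC))
E
```

```text
t 12.8 at [0.5026 0.1818 0.0498] yaw 0.2558 F [-0.  -0.3 -0.8] w 0.0134 | turn [-0.     -0.0007 -0.0002] shift [-0.0029  0.0011  0.0008]
0.5322215250379861 0.04864316254971253
```

View pics/c6.png

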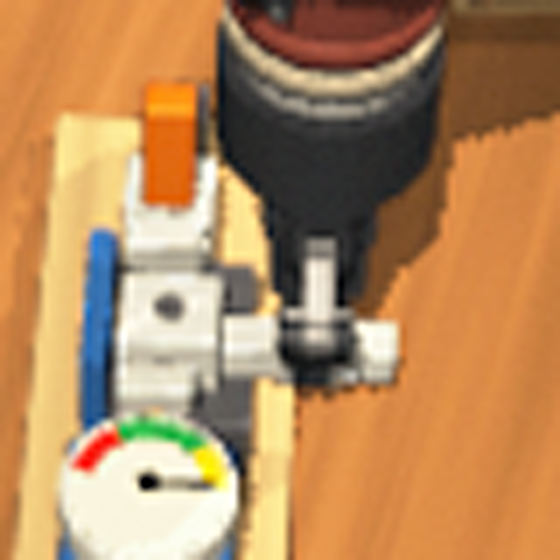

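The head sits between the jaws with the disc at (170,305). A gap of a few mm to the blue stop (edge at about x=112) remains. Advancing.

>>> servo_tool(plan=[[0,0,0,0.001,0,0,-0.9],[0,0,0,0.0015,0,0,-0.9],[0,0,0,0.002,0,0,-0.9],[0,0,0,0.0025,0,0,-0.9],[0,0,0,0.003,0,0,-0.9],[0,0,0,0.003,0,0,-0.9],[0,0,0,0.003,0,0,-0.9],[0,0,0,0.003,0,0,-0.9]])

```text
clock: 13.85
eef_pos: [0.5055, 0.1826, 0.05]
eef_rot: [[0.967, 0.253, 0.001], [0.253, -0.967, 0.0], [0.001, 0.0, -1.0]]
ft_force: [0.2, 0.7, -1.5]
width: 0.0139
finger_force: 79.9
```

```bash
cat >> h.py <<'E'
w=.256;X=np.array([np.cos(w),np.sin(w)]);Y=np.array([-X[1],X[0]])
def st():
    s=status.sense();p=np.array(s['eef_pos']);f=np.array(s['ft_force'])
    print(round(s['clock'],2),'gaugeXY',(p[:2]@X).round(4),(p[:2]@Y).round(4),'z',p[2].round(4),'F',(f[:2]@X).round(1),(f[:2]@Y).round(1),f[2].round(1),'w',s['width'])
E
python3 -c "
from h import *
st();c=cap('side');st()"
```

```text
13.85 gaugeXY 0.5353 0.0486 z 0.05 F 0.4 0.6 -1.5 w 0.01394809947689014
13.9 gaugeXY 0.5353 0.0487 z 0.05 F -0.1 0.1 -2.4 w 0.013667994709544188
```

>>> servo_tool(plan=[[0,0,0,0.0003,0,0.0003,-0.9],[0,0,0,0.0006,0,0.0005,-0.9],[0,0,0,0.0009,0,0.0007,-0.9],[0,0,0,0.0012,0,0.0009,-0.9],[0,0,0,0.0015,0,0.001,-0.9],[0,0,0,0.0015,0,0.001,-0.9],[0,0,0,0.0015,0,0.001,-0.9],[0,0,0,0.0015,0,0.001,-0.9]])

```text
clock: 14.9
eef_pos: [0.5057, 0.1828, 0.0487]
eef_rot: [[0.967, 0.253, -0.002], [0.253, -0.967, -0.0], [-0.002, -0.0, -1.0]]
ft_force: [-5.4, -1.1, 1.5]
width: 0.0138
finger_force: 80.3
```

```bash
python3 -c "
from h import *
st();c=cap('side');st()"
```

```text
14.9 gaugeXY 0.5355 0.0488 z 0.0487 F -5.5 0.3 1.5 w 0.013843924614943515
14.95 gaugeXY 0.5355 0.0487 z 0.0487 F -5.2 -0.7 2.0 w 0.013582143352438448
```

The end face is against the stop and the underside is on the bed. Relax, release and rise.

>>> servo_tool(plan=[[0,0,0,-0.001,0,0,-0.9],[0,0,0,-0.001,0,0,-0.7],[0,0,0,-0.001,0,0,-0.4],[0,0,0,-0.001,0,0,-0.1],[0,0,0,-0.001,0,0,0.1],[0,0,0,-0.001,0,0,0.1],[0,0,0,-0.001,0,-0.015,0.1],[0,0,0,-0.001,0,-0.04,0.1]])

```text
clock: 15.95
eef_pos: [0.5052, 0.1826, 0.0893]
eef_rot: [[0.967, 0.253, -0.001], [0.253, -0.967, -0.0], [-0.001, -0.0, -1.0]]
ft_force: [0.1, -0.0, -0.1]
width: 0.0471
finger_force: 0.0
```

>>> servo_tool(plan=[[0,0,0,0,0,-0.04,-0.3],[0,0,0,0,0.04,-0.08,-0.7],[0,0,0,0,0.09,-0.08,-1],[0,0,0,0,0.13,-0.08,-1],[0,0,0,0,0.14,-0.08,-1],[0,0,0,0,0.14,-0.08,-1],[0,0,0,0,0.14,-0.08,-1],[0,0,0,0,0.14,-0.08,-1]])

```text
clock: 16.95
eef_pos: [0.5409, 0.0485, 0.1689]
eef_rot: [[0.967, 0.255, 0.0], [0.255, -0.967, 0.001], [0.001, -0.0, -1.0]]
ft_force: [-0.4, 0.2, -0.3]
width: -0.0002
finger_force: 0.0
```

```bash
python3 - <<'E'
from h import *
st()
c=cap('top');s=cap('side')
im=c['image'][:,:,::-1];ims=s['image'][:,:,::-1]
a=cv2.resize(im[175:255,155:255],None,fx=5,fy=5,interpolation=cv2.INTER_CUBIC)
b=cv2.resize(ims[200:300,225:285],None,fx=5,fy=5,interpolation=cv2.INTER_CUBIC)
o=np.zeros((500,800,3),np.uint8);o[:400,:500]=a;o[:,500:]=b
cv2.imwrite('pics/c7.png',o)
E
```

```text
16.95 gaugeXY 0.5356 -0.0901 z 0.1689 F -0.3 0.3 -0.3 w -0.00018340901818319943
```

View pics/c7.png

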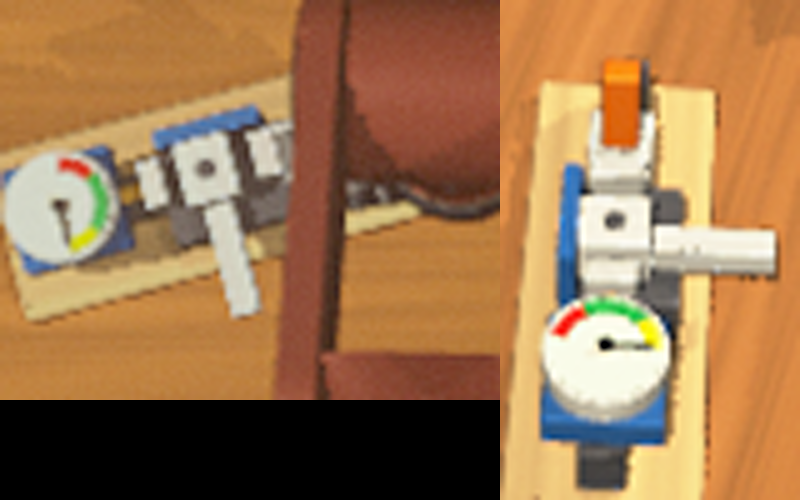

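The block lies square on the bed against the stop: its disc is at (206,168) in the top crop, between the anvil at (152,183) and the jaw at (262,150). The pointer is at rest. Next, bring the shut fingers behind the post.

>>> servo_tool(plan=[[0,0,0,0.026,0,0,-1],[0,0,0,0.052,0,0.01,-1],[0,0,0,0.052,0,0.03,-1],[0,0,0,0.052,0,0.05,-1],[0,0,0,0.052,0,0.07,-1],[0,0,0,0.052,-0.02,0.08,-1],[0,0,0,0.052,-0.035,0.08,-1],[0,0,0,0.052,-0.04,0.08,-1]])

```text
clock: 18.05
eef_pos: [0.5816, 0.1008, 0.0898]
eef_rot: [[0.967, 0.255, 0.002], [0.255, -0.967, 0.0], [0.002, 0.0, -1.0]]
ft_force: [0.1, -0.7, 0.5]
width: 0.0002
finger_force: 0.0
```

```bash
python3 -c "
from h import *
st()"
```

```text
18.05 gaugeXY 0.5881 -0.0498 z 0.0898 F -0.1 -0.7 0.5 w 0.00020723435028697018
```

>>> servo_tool(plan=[[0,0,0,0,-0.003,0,-1],[0,0,0,0,-0.006,0,-1],[0,0,0,0,-0.009,0,-1],[0,0,0,0,-0.012,0,-1],[0,0,0,0,-0.015,0,-1],[0,0,0,0,-0.018,0,-1],[0,0,0,0,-0.02,0,-1],[0,0,0,0,-0.02,0,-1]])

```text
clock: 19.05
eef_pos: [0.5776, 0.1145, 0.0893]
eef_rot: [[0.967, 0.254, 0.003], [0.254, -0.967, -0.007], [0.001, 0.008, -1.0]]
ft_force: [1.5, -11.0, -1.0]
width: 0.0001
finger_force: 5.5
```

```bash
cat >> h.py <<'E'
def gauge():
    st();s=cap('side');t=cap('top')
    w_,X_,Y_=w,X,Y
    for n,c in(('side',s),('top',t)):
        # black pointer direction in dial plane
        D=np.array([.5346,.2738,.084]); th=np.radians(np.arange(-30,200,1.)); best=[]
        for dx in np.arange(-.004,.0041,.001):
            for dy in np.arange(-.004,.0041,.001):
                P=[]
                for a in th:
                    d=-(np.cos(a)*X)-(np.sin(a)*Y)
                    P+= [[D[0]+dx+d[0]*r,D[1]+dy+d[1]*r,.084] for r in(.006,.010,.014,.017)]
                q=proj(c,P).astype(np.float32)
                g=cv2.cvtColor(c['image'],cv2.COLOR_RGB2GRAY)
                v=cv2.remap(g,q[:,:1],q[:,1:],cv2.INTER_LINEAR).reshape(-1,4).astype(float).mean(1)
                i=v.argmin();best.append((v[i],np.degrees(th[i])))
        best.sort();b=best[:5];print(n,'angle',np.median([x[1] for x in b]),'mm',np.median([x[1] for x in b])/20,'dark',b[0][0].round(0))
E
python3 -c "
from h import *
gauge()"
```

```text
19.05 gaugeXY 0.5878 -0.0355 z 0.0893 F -1.4 -11.0 -1.0 w 9.37577690162003e-05
side angle 122.0 mm 6.1 dark 136.0
top angle 9.0 mm 0.45 dark 116.0
```

```bash
cat >> h.py <<'E'
def gauge():
    st()
    D=np.array([.5346,.2738,.084])
    for n,hub in(('side',(245.6,268.4)),('top',(167.0,216.0))):
        c=cap(n);g=cv2.GaussianBlur(c['image'].min(2),(0,0),.5);off=np.array(hub)-proj(c,D)[0]
        th=np.radians(np.arange(-30,200,2.)); B=[]
        for ox in np.arange(-.8,.81,.4):
            for oy in np.arange(-.8,.81,.4):
                P=[np.r_[D[:2]-r*(np.cos(a)*X+np.sin(a)*Y),.084] for a in th for r in(.005,.008,.011,.014,.017)]
                q=(proj(c,P)+off+[ox,oy]).astype(np.float32)
                m=cv2.remap(c['image'].max(2),q[:,:1],q[:,1:],cv2.INTER_LINEAR).reshape(-1,5).astype(float)
                v=m.mean(1);i=v.argmin();B.append((v[i],np.degrees(th[i])))
        B.sort();a=np.median([x[1] for x in B[:5]]);print(n,'mm',round(a/20,2),'dark',B[0][0].round(),[round(x[1]) for x in B[:5]])
E
python3 -c "
from h import *
gauge()"
```

```text
19.15 gaugeXY 0.5878 -0.0355 z 0.0893 F -0.1 -10.4 -0.4 w -0.0002656941012028019
side mm 0.1 dark 154.0 [2, -2, 6, -6, 2]
top mm 0.0 dark 136.0 [2, -2, -2, 0, 2]
```

>>> servo_tool(plan=[[0,0,0,0,-0.0015,0,-1],[0,0,0,0,-0.003,0,-1],[0,0,0,0,-0.0045,0,-1],[0,0,0,0,-0.006,0,-1],[0,0,0,0,-0.0075,0,-1],[0,0,0,0,-0.009,0,-1],[0,0,0,0,-0.01,0,-1],[0,0,0,0,-0.01,0,-1]])

```text
clock: 20.25
eef_pos: [0.5752, 0.1238, 0.0893]
eef_rot: [[0.967, 0.254, 0.003], [0.254, -0.967, -0.007], [0.001, 0.008, -1.0]]
ft_force: [3.0, -11.3, -0.1]
width: 0.0001
finger_force: 5.9
```

```bash
python3 -c "
from h import *
gauge()"
```

```text
20.25 gaugeXY 0.5879 -0.0259 z 0.0893 F 0.1 -11.7 -0.1 w 0.00014514551414696847
side mm 0.1 dark 154.0 [2, -2, 6, -6, 2]
top mm 0.0 dark 136.0 [2, -2, -2, 0, 2]
```

Moving smoothly at constant friction. Another 7 mm.

>>> servo_tool(plan=[[0,0,0,0,-0.001,0,-1],[0,0,0,0,-0.002,0,-1],[0,0,0,0,-0.003,0,-1],[0,0,0,0,-0.004,0,-1],[0,0,0,0,-0.005,0,-1],[0,0,0,0,-0.006,0,-1],[0,0,0,0,-0.007,0,-1],[0,0,0,0,-0.007,0,-1]])

```text
clock: 21.35
eef_pos: [0.5736, 0.1302, 0.0893]
eef_rot: [[0.967, 0.254, 0.003], [0.254, -0.967, -0.008], [0.001, 0.009, -1.0]]
ft_force: [2.4, -12.7, -0.6]
width: -0.0001
finger_force: 6.4
```

```bash
python3 -c "
from h import *
gauge()"
```

```text
21.35 gaugeXY 0.5879 -0.0193 z 0.0893 F -0.9 -12.9 -0.6 w -0.00010235905673669965
side mm 0.0 dark 155.0 [2, -2, 6, -6, 0]
top mm 0.0 dark 135.0 [2, -2, -2, 2, 0]
```

>>> servo_tool(plan=[[0,0,0,0,-0.0005,0,-1],[0,0,0,0,-0.001,0,-1],[0,0,0,0,-0.0015,0,-1],[0,0,0,0,-0.002,0,-1],[0,0,0,0,-0.0025,0,-1],[0,0,0,0,-0.003,0,-1],[0,0,0,0,-0.0035,0,-1],[0,0,0,0,-0.0035,0,-1]])

```text
clock: 22.45
eef_pos: [0.5728, 0.1332, 0.0893]
eef_rot: [[0.967, 0.254, 0.003], [0.254, -0.967, -0.009], [0.001, 0.009, -1.0]]
ft_force: [2.1, -14.2, -0.8]
width: -0.0003
finger_force: 6.9
```

```bash
python3 -c "
from h import *
gauge()"
```

```text
22.45 gaugeXY 0.5879 -0.0162 z 0.0893 F -1.6 -14.2 -0.8 w -0.00025267321361922455
side mm 0.2 dark 116.0 [4, 10, 4, -2, 16]
top mm 0.5 dark 140.0 [14, 10, 6, 0, 16]
```

>>> servo_tool(plan=[[0,0,0,0,-0.0005,0,-1],[0,0,0,0,-0.001,0,-1],[0,0,0,0,-0.0015,0,-1],[0,0,0,0,-0.002,0,-1],[0,0,0,0,-0.0025,0,-1],[0,0,0,0,-0.003,0,-1],[0,0,0,0,-0.003,0,-1],[0,0,0,0,-0.003,0,-1]])

```text
clock: 23.55
eef_pos: [0.5723, 0.1351, 0.0893]
eef_rot: [[0.967, 0.254, 0.004], [0.254, -0.967, -0.011], [0.001, 0.011, -1.0]]
ft_force: [2.7, -15.6, -1.2]
width: 0.0002
finger_force: 8.2
```

```bash
python3 -c "
from h import *
gauge()"
```

```text
23.55 gaugeXY 0.5879 -0.0142 z 0.0893 F -1.4 -15.8 -1.2 w 0.00019524502767954803
side mm 2.2 dark 134.0 [46, 42, 44, 42, 48]
top mm 2.0 dark 144.0 [36, 42, 40, 46, 36]
```

Reading is about 2.1 mm. Two more mm of travel to go, about 3 mm commanded.

>>> servo_tool(plan=[[0,0,0,0,-0.0005,0,-1],[0,0,0,0,-0.001,0,-1],[0,0,0,0,-0.0015,0,-1],[0,0,0,0,-0.002,0,-1],[0,0,0,0,-0.0025,0,-1],[0,0,0,0,-0.003,0,-1],[0,0,0,0,-0.003,0,-1],[0,0,0,0,-0.003,0,-1]])

```text
clock: 24.65
eef_pos: [0.5719, 0.1368, 0.0894]
eef_rot: [[0.967, 0.255, 0.004], [0.255, -0.967, -0.013], [0.001, 0.013, -1.0]]
ft_force: [3.8, -19.4, -0.1]
width: 0.0005
finger_force: 9.8
```

```bash
python3 -c "
from h import *
gauge()"
```

```text
24.65 gaugeXY 0.5879 -0.0125 z 0.0894 F -1.2 -19.7 -0.1 w 0.0004557714425289882
side mm 3.7 dark 132.0 [70, 74, 78, 76, 70]
top mm 3.7 dark 151.0 [74, 70, 66, 74, 82]
```

The pointer reads 3.7 mm, in the green. Back off and rise.

>>> servo_tool(plan=[[0,0,0,0,0.003,0,-1],[0,0,0,0,0.01,0,-1],[0,0,0,0,0.025,0,-1],[0,0,0,0,0.045,-0.01,-1],[0,0,0,0,0.06,-0.04,-1],[0,0,0,0,0.1,-0.08,-1],[0,0,0,0,0.15,-0.11,-1],[0,0,0,0,0.2,-0.11,-1]])

```text
clock: 25.75
eef_pos: [0.6236, -0.052, 0.2047]
eef_rot: [[0.967, 0.253, 0.01], [0.254, -0.967, -0.001], [0.009, 0.004, -1.0]]
ft_force: [1.2, 0.1, -0.9]
width: 0.0002
finger_force: 0.0
```

```bash
python3 - <<'E'
from h import *
gauge()
c=cap('top');s=cap('side')
im=c['image'][:,:,::-1];ims=s['image'][:,:,::-1]
a=cv2.resize(im[175:255,155:255],None,fx=5,fy=5,interpolation=cv2.INTER_CUBIC)
b=cv2.resize(ims[200:300,225:285],None,fx=5,fy=5,interpolation=cv2.INTER_CUBIC)
o=np.zeros((500,800,3),np.uint8);o[:400,:500]=a;o[:,500:]=b
cv2.imwrite('pics/c8.png',o)
E
```

```text
25.75 gaugeXY 0.5901 -0.2082 z 0.2047 F 1.2 -0.2 -0.9 w 0.00020925059083412012
side mm 3.8 dark 120.0 [70, 74, 76, 78, 80]
top mm 3.7 dark 153.0 [74, 70, 74, 74, 66]
```

View pics/c8.png

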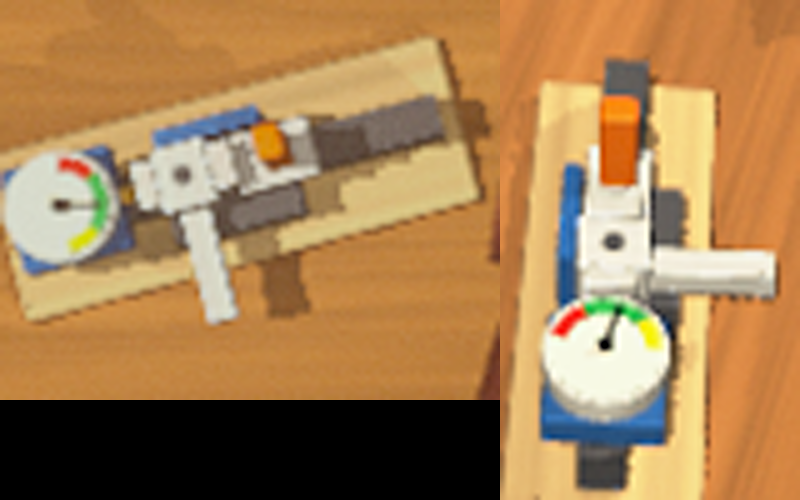

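The jaw is closed on the head, the pointer at (618,310) stands mid-green, and the block is flat against the stop with the robot clear of everything.

```bash
python3 -c "
from h import *
print(manip.job_done())"
```

```text
the job is handed in; nothing more can be done
None
```

The job is handed in: the block lies flat on the caliper bed against the blue stop, with the jaw left closed on its head and the pointer at about 3.7 mm, mid-green.

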